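# Refill the chocolate hopper through its sprung filler collar

### The arm

A 7-joint arm with a two-finger parallel gripper is mounted at the origin on the work surface. World frame = base frame: x ahead of the robot, y to its left, z up, the work surface at z = 0. Lengths are in mm, angles in rad, forces in N, time in s.
With the tool pointing down it reaches from about 400 to 875 mm from the base axis. Payload 4.4 kg.
Tool frame: the origin (TCP) lies at the very end of the fingers, on their centre line; the grasp point (between the pads) lies ctrl.grip_point_offset behind it (ctrl.grip_point_offset is the distance from the TCP to the grasp point, in mm); z points along the fingers, y is the line along which they close (so a half turn about z gives the same grasp; the last joint's range is limited). The gripper opens to 85 mm and grips with 20 to 120 N. Pads are 22 mm wide; open, the fingers measure 114 mm over their backs; the gripper's body (76 mm by 85 mm) begins 54 mm behind the grasp point. The pads swing forward as they close: fully open they stand 13 mm farther back than shut.
Start: joints at [-1.189, 0.628, 0.038, 1.517, -0.027, 0.996, -0.02], TCP at [281.419, 585.936, 231.313] pointing down, gripper open.
Joint ranges: [-3.06, 3.06], [-0.37, 2.12], [-1.25, 1.32], [0.18, 2.47], [-1.1, 4.24], [0.23, 1.98], [-2.94, 2.94]. Speed limits (rad/s): [2.57, 2.57, 3.14, 3.14, 3.14, 3.14, 3.14].

### API

Orientations are given as [roll, pitch, yaw] about the fixed x, y, z axes, in that order (R = Rz(yaw) Ry(pitch) Rx(roll)).
In Python, from cell import read_state, cams, ctrl, models gives the robot as it stands. The module is installed in compiled form; this text tells all that it offers.
- The arm moves only by the tool creep_tool, called by a JSON object that holds its "fn" and its "kwargs". Schema: {"type":"object","properties":{"ticks":{"type":"array","items":{"type":"array","prefixItems":[{"type":"array","items":{"type":"number"},"minItems":3,"maxItems":3},{"type":"array","items":{"type":"number"},"minItems":3,"maxItems":3},{"type":"number"}],"minItems":3,"maxItems":3},"minItems":1,"maxItems":12},"only":{"type":"string"},"quiet":{"type":"boolean"},"lines":{"type":"string"}},"required":["ticks"],"additionalProperties":false}. ticks is a list of rows, 1 to 12 of them, each written [[dx, dy, dz], [rx, ry, rz], opening]: dx, dy, dz in shares of the most that a row can go, 1 being 50 mm, then a rotation vector rx, ry, rz in rad, then the finger opening in mm; each row shifts and turns the commanded pose from where the row before left it, along the tool's axes as they then stand; what a row does not reach is not made up. A row lasts 1/10 s, in which the tool goes at most 50 mm and 0.15 rad, less where a joint would pass 70% of its speed; a pose out of reach is approached as far as the arm can. The fingers move at their own pace and stop on an object; the grip force is fixed at half the most. Time passes only in rows, so rows that do not move let the fingers close. The tool returns the time, the measured TCP pose, the force, the opening and the grip force at its end. only (a regular expression) keeps the lines of the reply that match it, lines (a string "A,B") keeps lines A to B, and quiet returns only ok. Input that does not fit is refused with a message, and nothing moves.
- read_state(): the state, without advancing time (a new reading comes with each control period).
- cams.get_image(name): name is "scene" or "top" or "wrist"; returns (picture, depth): 420x560x3 uint8, blue, green, red; 420x560 float32, mm along the optical axis (not along the pixel's ray), 0 where there is no reading.
- cams.calibration(name): a dict with "fx", "fy", "cx", "cy" (pixels), "rvec" (rotation vector, rad) and "tvec" (3), from world to camera coordinates, as OpenCV has them; the wrist camera has in their place "hand_eye" (4x4, takes a point from camera to tool coordinates, whose origin is the TCP and whose axes are the flange's). Camera axes: x right, y down, z forward; pixel columns grow to the right and rows downward; lengths in mm; the calibration is good to about 2 mm. A picture is of the moment at which its call begins: read the wrist's pose just before it. calibration takes no time and is no camera call.
- ctrl.finish_job(): hands the job in; it is judged then, once.
Trained networks look in the newest picture that a camera, given by its name, has taken for a name from the list of things; names that differ only in an ending like _2 or _b are one class to them, and where a whole thing is asked for, a point or a joint stands for the part that bears it (a point fixed in the world has none). Each returns a list of dicts, best first, with "confidence" (0 to 1); they miss things now and then, are a little off and sometimes report something else, mostly with a low value. They report only what shows in the picture. A call takes as long as a camera call. They do not tell look-alikes from the thing itself.
- models.search_frame(thing, camera): "extent" ([left, top, right, bottom] in pixels, round what is visible of it).
- models.mark_of(thing, camera): "position" ([column, row] in pixels: a listed point, or the origin of a listed thing).
The state is a dict: "clock": time; "qpos": joint angles; "qd": joint speeds; "tau": joint torques, N m; "eef_pos": TCP position; "tool_rot": TCP orientation; "force": force on the tool from outside, world axes, zero at the start; "torque": the same for the moment, N m; "width": finger opening in mm; "gripper_force": force on a finger pad.
Only numpy, scipy, OpenCV 4.12 (cv2) and the standard library are available. Lean on these libraries where they do the work, as an engineer would, in place of code of your own. Each camera call takes 0.05 s, during which the arm holds its last target. There are 200 camera calls.

### The job

Pick up the loading chute with its four chocolate rounds and, keeping it level, rest the spout on the round spring-loaded filler collar on top of the clear hopper and press the collar gently down, well into its travel, so that the dust flaps inside open. Keep it pressed and tip the chute until all four rounds have slid through into the hopper, easing off only after the last is in; never lean hard on the collar, drop a round outside or disturb the other things. Then lay the empty chute back lengthwise on the wooden board, the right way up and wholly on it, and let go.

Things in the scene. Friction and masses are not known exactly. Their poses are not given: they have to be found in the camera images.
- chute: Straight open steel trough, 160 long (x) x 35 wide (y) x 30 high, 0.22 kg; floor 4 to 7 mm up, walls 2.5. Origin: centre of the underside, z up. Open spout end at x = -80 mm; the +x end has a wall. Under the floor: a runner 10 wide, 4 high, x -80 to -30, and a rear foot. Rounds slide once its floor tips 11 to 17 degrees; 27 to 40 empties it; carried level they stay.
- chute_handle (a point): Middle of the chute's upright wooden handle block, at chute (-15, 0, 56.5) mm: 36 (x) x 14 (y) x 45 high, so from z = 34 to 79, on a bridge over the trough. Pinch it firmly (80 N or more) across y from above, fingertips not below chute z = 37.
- chute_spout (a point): Middle of the runner's underside edge at the chute's open spout end, chute (-80, 0, 0) mm; axes as the chute's. The runner is what rests on the collar's rim.
- round1: Chocolate round 1 of 4: glossy brown disc 24 mm across, 12 thick, 10 g, origin at the centre of one flat face. Starts flat in the chute at about chute x = -18 mm; nothing holds it but friction.
- round2: Chocolate round 2 of 4: glossy brown disc 24 mm across, 12 thick, 10 g, origin at the centre of one flat face. Starts flat in the chute at about chute x = 8 mm; nothing holds it but friction.
- round3: Chocolate round 3 of 4: glossy brown disc 24 mm across, 12 thick, 10 g, origin at the centre of one flat face. Starts flat in the chute at about chute x = 34 mm; nothing holds it but friction.
- round4: Chocolate round 4 of 4: glossy brown disc 24 mm across, 12 thick, 10 g, origin at the centre of one flat face. Starts flat in the chute at about chute x = 60 mm; nothing holds it but friction.
- hopper: Fixed clear bin 120 x 120 mm with a steel deck at z = 100 and inner floor at z = 22 mm; origin: centre of the underside, z up. A neck with the sprung filler collar stands on its vertical axis. Two black flaps lie 44 mm under the collar's rim and swing down as it is pressed; rounds pass once it is down 12 mm or more, and the flaps shut when it rises.
- filler_axis (a point): Point on the axis of collar and hopper at deck height (z = 100 mm). The aluminium collar is a ring of 54 mm inner and 72 mm outer diameter. HOW HIGH IT STANDS IS NOT REPORTED: its flat rim is somewhere 150 to 190 mm above the counter; find it by touch. Rest the runner across the near rim from any side, spout tip 5 to 10 mm short of the axis, and tip it about the rim.
- filler_deck (a point): Corner of the hopper's deck, at hopper (50, 50, 100) mm. How the collar gives: pressed anywhere on its rim it slides straight down on a spring, about 3 N to start, 0.4 N more per mm, 11 N at its rigid stop after 20 mm. 9 to 10.5 N (15 to 19 mm down) keeps the flaps well open; over 20 N, sideways push included, strains it.
- board: Fixed wooden serving board 240 (x) x 130 (y) x 15 mm, origin: centre of the underside; the chute starts on it and goes back on it (underside at z = 15 mm).
- croissant: Bystander, leave alone: croissant pastry, about 130 x 45 x 50 mm; origin at its underside.
- cookies: Bystander, leave alone: stack of five flat cookies, 84 mm across, 55 mm high; origin at its underside.
- card_block: Bystander, leave alone: small wooden price-card block 30 x 60 x 40 mm; origin at its underside.
- canister: Bystander, leave alone: plain open round steel canister, 80 mm across, 110 mm high; it is not the hopper; origin at its underside.
- loaf: Bystander, leave alone: small iced loaf 110 x 55 x 45 mm; origin at its underside.
- sample_cup: Bystander, leave alone: white cup 70 mm across, 70 mm high; origin at its underside.
Mind the look-alikes: they are no part of the job. Of the things shaped like the chute, the steel one is meant.

How it is judged (in metres and radians):
On the way, in this order (a step that is already met when the one before it is completed fails the run):
1. the loaded chute, still level (within 0.2 rad) and holding all four rounds, presses the filler collar with more than 7 N (contact force between chute and hopper above 7 N and angle between chute's own z axis and vertical below 0.2 rad and height (world z) of each of round1, round2, round3, round4 above 0.12 m and distance between each of round1, round2, round3, round4 and chute below 0.1 m), for 0.2 s.
2. all four rounds are inside the hopper while the chute still presses the collar (more than 2 N) (x of round1 in the frame of hopper between -0.058 and 0.058 m and y of round1 in the frame of hopper between -0.058 and 0.058 m and height (world z) of round1 between 0.018 and 0.085 m and x of round2 in the frame of hopper between -0.058 and 0.058 m and y of round2 in the frame of hopper between -0.058 and 0.058 m and height (world z) of round2 between 0.018 and 0.085 m and x of round3 in the frame of hopper between -0.058 and 0.058 m and y of round3 in the frame of hopper between -0.058 and 0.058 m and height (world z) of round3 between 0.018 and 0.085 m and x of round4 in the frame of hopper between -0.058 and 0.058 m and y of round4 in the frame of hopper between -0.058 and 0.058 m and height (world z) of round4 between 0.018 and 0.085 m and contact force between chute and hopper above 2 N), for 0.1 s.
At the end, for the whole second after the job is handed in: All four rounds at rest inside the hopper, below its deck; the chute flat and upright on the board (0.08 rad, underside 11 to 19 mm high), its centre within 50 mm of the board's along each board side, lengths parallel to 0.35 rad either way round, released, still (x of round1 in the frame of hopper between -0.058 and 0.058 m and y of round1 in the frame of hopper between -0.058 and 0.058 m and height (world z) of round1 between 0.018 and 0.085 m and x of round2 in the frame of hopper between -0.058 and 0.058 m and y of round2 in the frame of hopper between -0.058 and 0.058 m and height (world z) of round2 between 0.018 and 0.085 m and x of round3 in the frame of hopper between -0.058 and 0.058 m and y of round3 in the frame of hopper between -0.058 and 0.058 m and height (world z) of round3 between 0.018 and 0.085 m and x of round4 in the frame of hopper between -0.058 and 0.058 m and y of round4 in the frame of hopper between -0.058 and 0.058 m and height (world z) of round4 between 0.018 and 0.085 m and linear speed of each of round1, round2, round3, round4 below 0.03 m/s and x of chute in the frame of board between -0.05 and 0.05 m and y of chute in the frame of board between -0.05 and 0.05 m and angle between chute's own z axis and vertical below 0.08 rad and height (world z) of chute between 0.011 and 0.019 m and angle between the x axis of chute and the x axis of board, either way round below 0.35 rad and linear speed of chute below 0.02 m/s); the robot touches nothing.
It fails at once if the chute bears on the hopper or its collar with more than 20 N (contact force between chute and hopper above 20 N).
It fails at once if a round lies outside on the counter or board (height (world z) of any of round1, round2, round3, round4 below 0.0165 m).
It fails at once if a bystander (croissant, cookies, card block, canister, loaf, cup) is moved by more than 30 mm (distance of any of croissant, cookies, card_block, canister, loaf, sample_cup from where it was at the start of the episode above 0.03 m).
It also fails if it takes over 67 s, if anything falls off the work surface, if the arm or the gripper's body presses on something with over 40 N, if the wrist force passes 120 N, or if a joint passes its speed limit or range.

## Working session

There is one attempt and no reset: what is moved stays moved. The work goes in short steps, Python scripts to look and compute and a tool call to move; the robot and the scene stay as the last step left them, time stands still between calls to the robot, and variables do not carry over. Pictures are saved under pics/ and viewed, at most 10 in all, crops included, and the job is handed in when it is done.

```bash
mkdir -p pics
```

Create h.py:
```python
import numpy as np, cv2
from scipy.spatial.transform import Rotation as R
from cell import read_state, cams, ctrl, models
def w2c(n,st=None):
    c=cams.calibration(n); K=np.array([[c['fx'],0,c['cx']],[0,c['fy'],c['cy']],[0,0,1.]])
    if 'rvec' in c:
        T=np.eye(4);T[:3,:3]=cv2.Rodrigues(np.array(c['rvec'],float))[0];T[:3,3]=np.ravel(c['tvec'])
    else:
        st=st or read_state(); E=np.eye(4);E[:3,:3]=R.from_euler('xyz',st['tool_rot']).as_matrix();E[:3,3]=st['eef_pos']
        T=np.linalg.inv(E@np.array(c['hand_eye']))
    return K,T
def ray(n,p,st=None):
    K,T=w2c(n,st);d=np.linalg.inv(K)@[p[0],p[1],1];Ti=np.linalg.inv(T)
    return Ti[:3,3],Ti[:3,:3]@d
def atz(n,p,z,st=None):
    o,d=ray(n,p,st);return o+d*(z-o[2])/d[2]
def dep(n,p,D,st=None):
    o,d=ray(n,p,st);return o+d*D[int(p[1]),int(p[0])]
def proj(n,X,st=None):
    K,T=w2c(n,st);q=K@(T[:3,:3]@np.array(X,float)+T[:3,3]);return q[:2]/q[2]
```

Run:
```python
from h import *
print(read_state())
for n in ('scene','top','wrist'):
    im,D=cams.get_image(n);cv2.imwrite(f'pics/{n}0.png',im);np.save(f'{n}0.npy',D)
    for t in ('chute','chute_handle','chute_spout','hopper','filler_axis','filler_deck','board','canister','round4'):
        m=models.mark_of(t,n)
        print(n,t,[(np.round(x['position']).tolist(),round(x['confidence'],2)) for x in m[:3]])
```

```text
{'clock': 0.0, 'qpos': array([-1.18877569,  0.62933686,  0.03843431,  1.5183928 , -0.02701028,
        0.99630471, -0.02000702]), 'qd': array([ 1.37482205e-03, -8.66708453e-05,  1.71529135e-03,  7.31463458e-04,
        1.08467125e-03,  6.43592188e-04,  1.81474939e-03]), 'tau': array([-2.32614620e-04, -5.63408446e+01,  1.22583356e+00, -1.93441057e+01,
        1.07788263e-02,  1.06957546e-02,  2.34615169e-05]), 'eef_pos': array([281.14172346, 585.34343059, 230.38703038]), 'tool_rot': array([-3.13966864e+00,  1.24361598e-05,  2.69376503e+00]), 'force': array([-0.18926012, -0.60998389,  0.20989311]), 'torque': array([-0.05323248, -0.0397076 ,  0.00603042]), 'gripper_force': 0.0, 'width': 85.18449899584222}
scene chute [([426.0, 236.0], 0.91), ([335.0, 212.0], 0.62), ([357.0, 276.0], 0.55)]
scene chute_handle [([366.0, 258.0], 0.96), ([339.0, 199.0], 0.73), ([434.0, 219.0], 0.71)]
scene chute_spout [([378.0, 259.0], 0.74), ([450.0, 228.0], 0.58), ([358.0, 207.0], 0.57)]
scene hopper [([212.0, 214.0], 0.81)]
scene filler_axis [([208.0, 183.0], 0.66)]
scene filler_deck [([224.0, 192.0], 0.5
[... 326 characters left out ...]
7.0], 0.64)]
top chute_spout [([239.0, 310.0], 0.89), ([129.0, 313.0], 0.81), ([191.0, 223.0], 0.74)]
top hopper [([374.0, 235.0], 0.92), ([198.0, 193.0], 0.73), ([295.0, 144.0], 0.39)]
top filler_axis [([382.0, 228.0], 0.83), ([434.0, 254.0], 0.56)]
top filler_deck [([355.0, 214.0], 0.87), ([199.0, 177.0], 0.31)]
top board [([199.0, 203.0], 0.76)]
top canister [([294.0, 146.0], 0.77)]
top round4 [([201.0, 183.0], 0.64), ([201.0, 191.0], 0.49), ([201.0, 174.0], 0.46)]
wrist chute [([84.0, 269.0], 0.57)]
wrist chute_handle [([51.0, 282.0], 0.63)]
wrist chute_spout [([78.0, 207.0], 0.89)]
wrist hopper []
wrist filler_axis []
wrist filler_deck []
wrist board []
wrist canister []
wrist round4 []
```

View pics/top0.png

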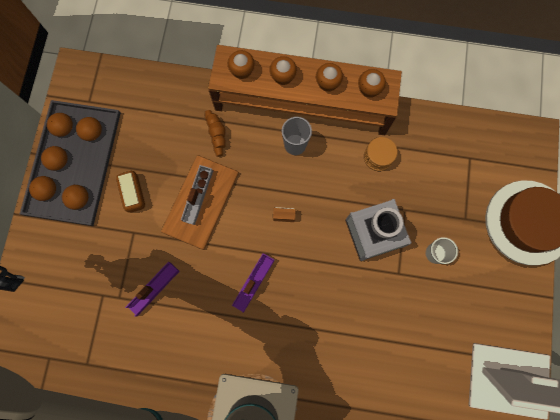

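View pics/scene0.png

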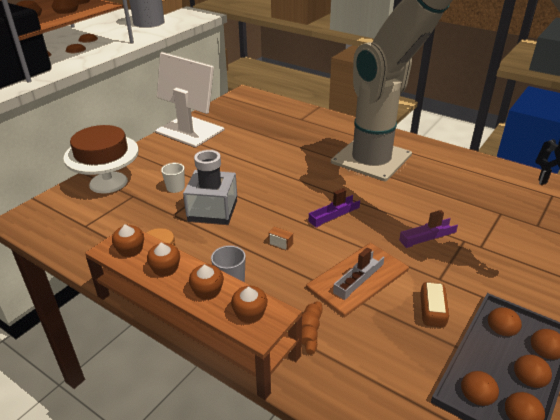

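Top view candidates: purple trough (153,289), purple trough (255,283) and the steel trough on the board (199,195). I choose the steel one on the board, and the hopper at (380,230). The canister at (296,135) and the cup are not it. Next is a close crop, plus triangulation.

Run:
```python
from h import *
im=cv2.imread('pics/top0.png');s=cv2.imread('pics/scene0.png')
a=cv2.resize(im[150:255,155:245],(390,455),interpolation=cv2.INTER_CUBIC)
b=cv2.resize(s[235:315,300:415],(410,285),interpolation=cv2.INTER_CUBIC)
c=np.zeros((455,800,3),np.uint8);c[:,:390]=a;c[:285,390:]=b;cv2.imwrite('pics/crop.png',c)
def tri(pt,ps):
    A=[];B=[]
    for n,p in(('top',pt),('scene',ps)):
        o,d=ray(n,p);d/=np.linalg.norm(d);P=np.eye(3)-np.outer(d,d);A.append(P);B.append(P@o)
    x=np.linalg.lstsq(np.vstack(A),np.hstack(B),rcond=None)[0]
    return x, [np.linalg.norm(A[i]@x-B[i]) for i in(0,1)]
T=np.load('top0.npy');S=np.load('scene0.npy')
print('handle',tri((188,197),(366,258)))
print('axis',tri((382,228),(208,183)), 'deck',tri((355,214),(224,192)))
print('spout top z15',atz('top',(191,223),15),'chute org',atz('top',(199,197),15),'board',atz('top',(199,203),0))
for p in ((355,214),(382,248),(388,211),(401,228),(373,222),(388,236),(388,226)): print(p,dep('top',p,T).round(1))
for p in ((199,197),(188,197),(201,174),(199,183)): print(p,dep('top',p,T).round(1))
for p in ((285,214),(255,283),(153,289),(444,251),(296,125),(382,150),(360,40)): print(p,dep('top',p,T).round(0))
```

```text
handle (array([536.63257997, 255.61571777,  71.07119413]), [np.float64(1.4068506070136795), np.float64(1.406850607013574)])
axis (array([ 526.65118359, -254.77776606,   92.87563152]), [np.float64(1.875982187921656), np.float64(1.8759821879215433)]) deck (array([ 548.9717339 , -178.77428111,  104.20461785]), [np.float64(3.5385832437348532), np.float64(3.5385832437346654)])
spout top z15 [476.73790565 247.66691276  15.        ] chute org [552.0769959  239.74615524  15.        ] board [538.22121257 239.62522967   0.        ]
(355, 214) [ 552.  -182.4   99.9]
(382, 248) [ 475.4 -260.7   99.1]
(388, 211) [ 553.7 -248.9  179.9]
(401, 228) [ 516.  -282.4  186.1]
(373, 222) [ 520. -215.  187.]
(388, 236) [ 492.7 -254.5  183.5]
(388, 226) [ 525.1 -260.7  142.2]
(199, 197) [544.9 232.6  49.5]
(188, 197) [531.9 252.2  91.1]
(201, 174) [612.1 241.7  38. ]
(199, 183) [587.3 243.5  32.7]
(285, 214) [537.  -4.  38.]
(255, 283) [342.  47.  34.]
(153, 289) [286. 309.  32.]
(444, 251) [ 508. -448.    6.]
(296, 125) [783.   4.  65.]
(382, 150) [ 753. -241.   52.]
(360, 40) [1598. -221. -761.]
```

View pics/crop.png

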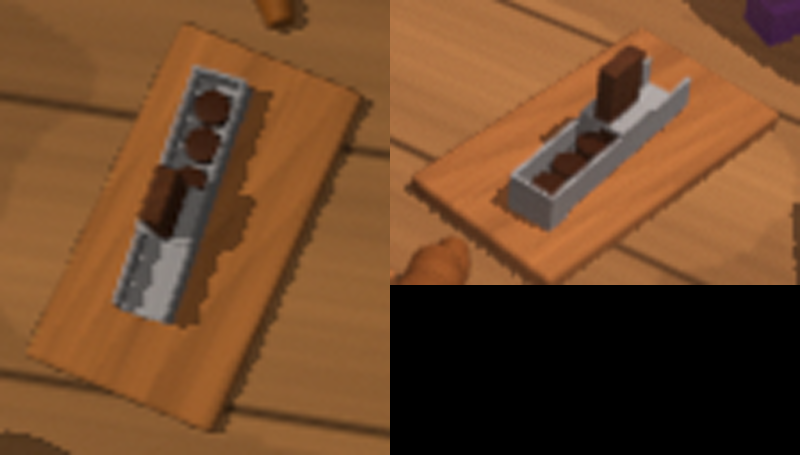

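The crop confirms it: a steel trough with a dark handle and brown rounds behind it. The spout is at the lower end, top (189,222), and the rear wall is at (206,167). Next I fit poses from the depth.

Add to h.py:
```python
def cloud(n,D,st=None):
    K,T=w2c(n,st);v,u=np.mgrid[:D.shape[0],:D.shape[1]];m=D>0
    q=np.linalg.inv(K)@np.vstack([u[m],v[m],np.ones(m.sum())])*D[m];Ti=np.linalg.inv(T)
    return (Ti[:3,:3]@q).T+Ti[:3,3]
```

Run:
```python
from h import *
for n in('top','scene'):
    P=cloud(n,np.load(n+'0.npy'))
    c=P[(np.hypot(P[:,0]-545,P[:,1]-240)<100)]
    w=c[(c[:,2]>25)&(c[:,2]<55)];h=c[(c[:,2]>75)&(c[:,2]<100)]
    print(n,len(w),len(h),'top z',np.percentile(h[:,2],[50,90]) if len(h) else '', h.mean(0))
    print(' rect chute',cv2.minAreaRect(w[:,:2].astype(np.float32)),' handle',cv2.minAreaRect(h[:,:2].astype(np.float32)))
    r=P[(np.hypot(P[:,0]-523,P[:,1]+250)<50)&(P[:,2]>170)&(P[:,2]<200)]
    print(' rim',len(r),np.percentile(r[:,2],[10,50,90]),cv2.minEnclosingCircle(r[:,:2].astype(np.float32)))
    b=P[(np.hypot(P[:,0]-540,P[:,1]-240)<150)&(P[:,2]>9)&(P[:,2]<21)]
    print(' board',len(b),cv2.minAreaRect(b[:,:2].astype(np.float32)),np.median(b[:,2]))
    dk=P[(np.hypot(P[:,0]-523,P[:,1]+250)<95)&(abs(P[:,2]-100)<6)]
    if len(dk): print(' deck',cv2.minAreaRect(dk[:,:2].astype(np.float32)))
for e in((189.4,221.6),(205.8,167.3)): print(atz('top',e,45))
```

```text
top 494 95 top z [92.24950912 95.65637758] [538.14013336 244.62138359  90.77852701]
 rect chute ((554.6290893554688, 243.58673095703125), (36.2487678527832, 161.06761169433594), 82.49547576904297)  handle ((538.8535766601562, 245.75869750976562), (15.844651222229004, 35.37429428100586), 82.09767150878906)
 rim 383 [177.42038289 184.687607   187.65970233] ((526.6157836914062, -248.9173126220703), 36.34703826904297)
 board 3110 ((563.3908081054688, 269.6941833496094), (206.07421875, 265.53668212890625), 76.23936462402344) 14.388789006554475
 deck ((526.2957153320312, -249.47312927246094), (122.65708923339844, 123.57428741455078), 26.25547981262207)
scene 720 123 top z [90.07239811 94.18283315] [546.51181974 252.92577219  87.62202625]
 rect chute ((556.720703125, 250.07176208496094), (39.10169219970703, 164.80624389648438), 82.80189514160156)  handle ((543.4906005859375, 251.08294677734375), (18.119905471801758, 36.89482879638672), 88.54991149902344)
 rim 323 [172.17721807 180.94014093 185.29632687] ((527.4530029296875, -241.96510314941406), 39.72798156738281)
 board 2602 ((553.8095703125, 240.4351043701172), (133.16114807128906, 264.43426513671875), 76.01393127441406) 13.904737429444765
 deck ((528.5798950195312, -243.91322326660156), (128.60208129882812, 122.04181671142578), 26.28279685974121)
[475.41063789 246.204324    45.        ]
[631.03893831 230.79412458  45.        ]
```

Units first: shifts go in shares of 50 mm. So -38 mm is -0.76, -19.5 mm is -0.39.

{"fn": "creep_tool", "kwargs": {"ticks": [[[-0.76, -0.39, 0], [0, 0, 0], 85], [[-0.76, -0.39, 0], [0, 0, 0], 85], [[-0.76, -0.39, 0], [0, 0, 0], 85], [[-0.76, -0.39, 0], [0, 0, 0], 85], [[-0.76, -0.39, 0], [0, 0, 0], 85], [[-0.76, -0.39, 0], [0, 0, 0], 85], [[-0.76, -0.39, 0], [0, 0, 0], 85], [[-0.76, -0.39, 0], [0, 0, 0], 85], [[-0.76, -0.39, 0], [0, 0, 0], 85], [[-0.76, -0.39, 0], [0, 0, 0], 85], [[0, 0, 0], [0, 0, -0.15], 85], [[0, 0, 0], [0, 0, -0.15], 85]]}}

```text
clock: 2.7
eef_pos: [540.7, 243.6, 231.3]
tool_rot: [-3.141, 0.001, 2.996]
force: [-0.9, 0.4, -0.1]
width: 85.5
gripper_force: 0.0
```

Add to h.py:
```python
def pose(): 
    s=read_state();return np.array(s['eef_pos']),R.from_euler('xyz',s['tool_rot'])
def delta(p,yaw):
    e,r=pose();return r.inv().apply(np.array(p)-e).round(1),(r.inv()*R.from_euler('xyz',[np.pi,0,yaw])).as_rotvec().round(3)
```

Run:
```python
from h import *
print(read_state()['qpos'].round(2))
st=read_state();im,D=cams.get_image('wrist');cv2.imwrite('pics/w1.png',im)
P=cloud('wrist',D,st);c=P[np.hypot(P[:,0]-550,P[:,1]-242)<110]
w=c[(c[:,2]>40)&(c[:,2]<52)];h=c[(c[:,2]>85)&(c[:,2]<102)]
for q in (w,h):
    if len(q): print(len(q),cv2.minAreaRect(q[:,:2].astype(np.float32)),np.median(q[:,2]))
b=P[(abs(P[:,2]-15)<4)]; print('board',cv2.minAreaRect(b[:,:2].astype(np.float32)),np.median(b[:,2]))
for t in('chute_handle','chute_spout','round4'): print(t,models.mark_of(t,'wrist')[:2])
print(delta([539,246,130],3.010))
```

```text
[-0.45  0.54 -0.04  1.68  0.03  0.92  0.93]
1471 ((555.6536865234375, 247.66009521484375), (35.08304977416992, 160.20791625976562), 82.27599334716797) 46.32926973221379
658 ((540.2738647460938, 249.68096923828125), (13.848611831665039, 35.49662780761719), 81.61521911621094) 93.98275536145158
board ((595.185302734375, 283.01934814453125), (629.1402587890625, 414.322998046875), 79.51261901855469) 15.135431534875664
chute_handle [{'position': [278.9, 184.9], 'confidence': 0.86}]
chute_spout [{'position': [279.2, 108.8], 'confidence': 0.61}, {'position': [71.4, 200.4], 'confidence': 0.43}]
round4 [{'position': [277.8, 217.8], 'confidence': 0.95}, {'position': [280.6, 237.0], 'confidence': 0.59}]
(array([  0.6,   0.2, 101.3]), array([ 0.  , -0.  , -0.02]))
```

View pics/w1.png

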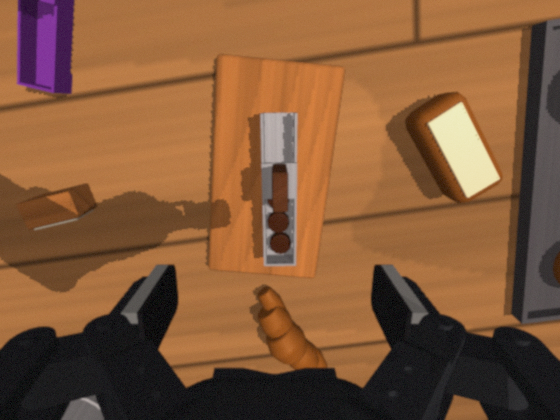

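To row units: 35 mm is 0.7, 40 mm is 0.8.

{"fn": "creep_tool", "kwargs": {"ticks": [[[0.03, 0.09, 0.6], [0, 0, -0.008], 85], [[0, 0, 0.8], [0, 0, 0], 85], [[0, 0, 0.8], [0, 0, 0], 85], [[0, 0, 0.7], [0, 0, 0], 85], [[0, 0, 0.48], [0, 0, 0], 85], [[0, 0, 0.17], [0, 0, 0], 85]]}}

```text
clock: 3.5
eef_pos: [536.8, 249.9, 51.2]
tool_rot: [-3.139, -0.004, 3.0]
force: [-0.9, -0.7, 0.5]
width: 84.9
gripper_force: 0.0
```

```bash
python3 -c "
from h import *
print(delta([540,248.5,53],3.004))"
```

```text
(array([-3.3, -0.9, -1.8]), array([-0.003, -0.004, -0.004]))
```

{"fn": "creep_tool", "kwargs": {"ticks": [[[-0.06, -0.02, -0.04], [0, -0.003, -0.004], 85], [[0, 0, 0], [0, 0, 0], 85]]}}

```text
clock: 3.7
eef_pos: [543.0, 249.3, 57.3]
tool_rot: [3.14, 0.006, 3.005]
force: [0.2, 0.0, 1.0]
width: 85.1
gripper_force: 0.0
```

```bash
python3 -c "
from h import *
print(delta([540,248.5,53],3.004))"
```

```text
(array([ 2.9, -1.2,  4.2]), array([0.001, 0.006, 0.001]))
```

{"fn": "creep_tool", "kwargs": {"ticks": [[[0, 0, 0], [0, 0, 0], 85], [[0, 0, 0], [0, 0, 0], 85]]}}

```text
clock: 3.9
eef_pos: [542.4, 249.3, 57.2]
tool_rot: [3.14, 0.005, 3.005]
force: [-0.0, -0.2, 0.0]
width: 85.1
gripper_force: 0.0
```

{"fn": "creep_tool", "kwargs": {"ticks": [[[0, 0, 0], [0, 0, 0], 85]]}}

```text
clock: 4.0
eef_pos: [542.0, 249.1, 56.8]
tool_rot: [3.141, 0.004, 3.006]
force: [0.6, -0.1, -0.8]
width: 84.8
gripper_force: 0.0
```

```bash
python3 -c "
from h import *
print(delta([540,248.5,53],3.004))"
```

```text
(array([ 1.9, -0.9,  3.7]), array([0.001, 0.004, 0.002]))
```

{"fn": "creep_tool", "kwargs": {"ticks": [[[0.02, -0.01, 0.06], [0, 0.003, 0], 85], [[0, 0, 0], [0, 0, 0], 85], [[0, 0, 0], [0, 0, 0], 85], [[0, 0, 0], [0, 0, 0], 85]]}}

```text
clock: 4.4
eef_pos: [540.4, 248.5, 52.7]
tool_rot: [-3.142, -0.0, 3.006]
force: [0.5, 0.6, -0.9]
width: 84.8
gripper_force: 0.0
```

```bash
python3 -c "
from h import *
print(delta([540,248.5,53],3.004))"
```

```text
(array([ 0.4, -0.1, -0.3]), array([-0.   , -0.   ,  0.002]))
```

Well placed; now close.

{"fn": "creep_tool", "kwargs": {"ticks": [[[0, 0, 0], [0, 0, 0], 0], [[0, 0, 0], [0, 0, 0], 0], [[0, 0, 0], [0, 0, 0], 0], [[0, 0, 0], [0, 0, 0], 0], [[0, 0, 0], [0, 0, 0], 0], [[0, 0, 0], [0, 0, 0], 0], [[0, 0, 0], [0, 0, 0], 0], [[0, 0, 0], [0, 0, 0], 0]]}}

```text
clock: 5.2
eef_pos: [540.5, 248.5, 52.9]
tool_rot: [3.142, 0.0, 3.006]
force: [-0.5, -0.5, 0.9]
width: 13.1
gripper_force: 58.9
```

Run:
```python
from h import *
st=read_state();print(st['force'],st['eef_pos'])
im,D=cams.get_image('wrist');T=cams.get_image('top')[0]
c=np.zeros((420,800,3),np.uint8);c[:,:560]=im;c[:280,560:]=cv2.resize(T[150:255,155:245],(240,280));cv2.imwrite('pics/g.png',c)
```

```text
[-0.49611446 -0.49662854  0.94619825] [540.50579899 248.52954589  52.90721128]
```

View pics/g.png

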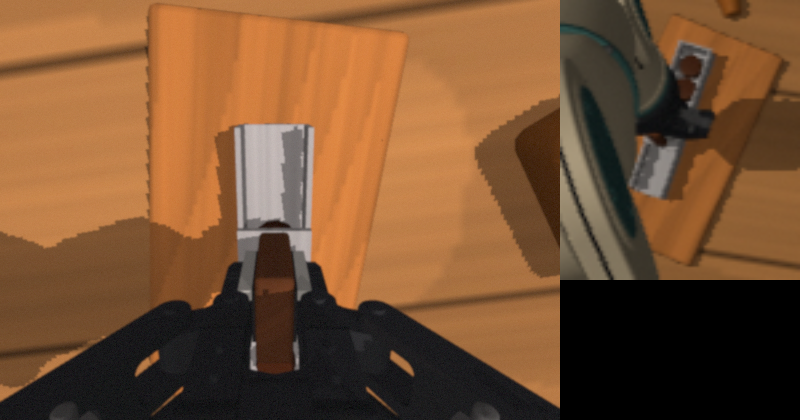

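Run:
```python
from h import *
st=read_state();im,D=cams.get_image('wrist')
e,r=pose()
P=r.inv().apply(cloud('wrist',D,st)-e)
w=P[(abs(P[:,1])<22)&(P[:,2]>3)&(P[:,2]<35)&(P[:,0]>20)&(P[:,0]<90)]
print(len(w),cv2.minAreaRect(w[:,:2].astype(np.float32)),w.min(0),w.max(0))
for t in('chute_spout',): 
    m=models.mark_of(t,'wrist')[:1];print(m)
    if m: print(r.inv().apply(atz('wrist',m[0]['position'],15,st)-e))
```

```text
6722 ((42.523128509521484, 1.1884136199951172), (35.121742248535156, 45.08684539794922), 89.90729522705078) [ 20.00737327 -16.39659309   5.17294375] [65.04152556 18.78276988 32.95608635]
[{'position': [275.8, 122.2], 'confidence': 0.65}]
[65.32393068  1.99138295 37.91746768]
```

{"fn": "creep_tool", "kwargs": {"ticks": [[[0, 0, -0.1], [0, 0, 0], 0], [[0, 0, -0.2], [0, 0, 0], 0], [[0, 0, -0.4], [0, 0, 0], 0], [[0, 0, -0.4], [0, 0, 0], 0], [[0, 0, -0.5], [0, 0, 0], 0], [[0, 0, -0.5], [0, 0, 0], 0], [[0, 0, -0.5], [0, 0, 0], 0], [[0, 0, -0.5], [0, 0, 0], 0], [[0, 0, -0.4], [0, 0, 0], 0], [[0, 0, -0.4], [0, 0, 0], 0], [[0, 0, -0.2], [0, 0, 0], 0], [[0, 0, -0.1], [0, 0, 0], 0]]}}

```text
clock: 6.6
eef_pos: [540.6, 248.7, 263.9]
tool_rot: [3.141, 0.001, 3.006]
force: [-0.0, -0.1, -2.3]
width: 13.3
gripper_force: 58.6
```

Add to h.py:
```python
def spout():
    st=read_state();im,D=cams.get_image('wrist');e,r=pose()
    P=r.inv().apply(cloud('wrist',D,st)-e)
    w=P[(abs(P[:,1])<14)&(P[:,2]>3)&(P[:,2]<45)&(P[:,0]>42)&(P[:,0]<90)]
    w=w[(w[:,2]>np.median(w[:,2])-8)&(abs(w[:,1])<12)]
    a=np.polyfit(w[:,0],w[:,2],1)
    return im,st,{'n':len(w),'floor_slope':round(a[0],3),'xmax':w[:,0].max().round(1),'z60':np.polyval(a,60).round(1)}
```

Run:
```python
from h import *
im,st,d=spout();print(d,st['eef_pos'],st['tool_rot'],st['force'],st['width'],st['gripper_force'])
```

```text
{'n': 2116, 'floor_slope': np.float64(0.011), 'xmax': np.float64(65.0), 'z60': np.float64(30.8)} [540.5760178  248.66809923 263.90878937] [3.14072306e+00 1.05813054e-03 3.00583356e+00] [-0.04858582 -0.14630453 -2.29509116] 13.252960607722548 58.5691112279892
```

To row units: -28 mm is -0.56, -26 mm is -0.52.

{"fn": "creep_tool", "kwargs": {"ticks": [[[-0.03, -0.12, 0], [0, 0, 0], 0], [[-0.06, -0.24, 0], [0, 0, 0], 0], [[-0.1, -0.4, 0], [0, 0, 0], 0], [[-0.13, -0.52, 0], [0, 0, 0], 0], [[-0.14, -0.56, 0], [0, 0, 0], 0], [[-0.14, -0.56, 0], [0, 0, 0], 0], [[-0.14, -0.56, 0], [0, 0, 0], 0], [[-0.14, -0.56, 0], [0, 0, 0], 0], [[-0.14, -0.56, 0], [0, 0, 0], 0], [[-0.14, -0.56, 0], [0, 0, 0], 0], [[-0.14, -0.56, 0], [0, 0, 0], 0], [[-0.14, -0.56, 0], [0, 0, 0], 0]]}}

```text
clock: 7.85
eef_pos: [571.8, -49.3, 261.8]
tool_rot: [-3.141, -0.002, 3.004]
force: [0.4, -0.7, -3.5]
width: 13.2
gripper_force: 58.6
```

{"fn": "creep_tool", "kwargs": {"ticks": [[[-0.14, -0.56, 0], [0, 0, 0], 0], [[-0.14, -0.56, 0], [0, 0, 0], 0], [[-0.14, -0.56, 0], [0, 0, 0], 0], [[-0.14, -0.56, 0], [0, 0, 0], 0], [[-0.13, -0.52, 0], [0, 0, 0], 0], [[-0.11, -0.44, 0], [0, 0, 0], 0], [[-0.09, -0.36, 0], [0, 0, 0], 0], [[-0.07, -0.26, 0], [0, 0, 0], 0], [[-0.05, -0.18, 0], [0, 0, 0], 0], [[-0.03, -0.1, 0], [0, 0, 0], 0], [[0, -0.04, 0], [0, 0, 0], 0], [[0, 0, 0], [0, 0, 0], 0]]}}

```text
clock: 9.05
eef_pos: [596.4, -258.0, 262.8]
tool_rot: [3.141, -0.0, 3.007]
force: [0.2, 0.6, -2.4]
width: 13.1
gripper_force: 58.6
```

Run:
```python
from h import *
im,st,d=spout();cv2.imwrite('pics/h1.png',im);print(d,st['force'],st['qpos'].round(2))
print(delta([598.3,-258.8,264],3.006))
D=cams.get_image('wrist')[1];P=cloud('wrist',D,st)
r=P[(np.hypot(P[:,0]-526,P[:,1]+249)<45)&(P[:,2]>178)&(P[:,2]<196)]
print(len(r),np.percentile(r[:,2],[10,50,90]),cv2.minEnclosingCircle(r[:,:2].astype(np.float32)), r.min(0),r.max(0))
dk=P[(np.hypot(P[:,0]-526,P[:,1]+249)<95)&(abs(P[:,2]-100)<6)]
print(cv2.minAreaRect(dk[:,:2].astype(np.float32)))
```

```text
{'n': 2104, 'floor_slope': np.float64(0.014), 'xmax': np.float64(65.0), 'z60': np.float64(30.9)} [ 0.1542715   0.61652285 -2.39117628] [ 0.37  0.6  -0.    1.48 -0.    1.06  1.8 ]
(array([-2. , -0.8, -1.2]), array([ 0.001, -0.   ,  0.001]))
3370 [184.02190108 185.31047499 186.28207359] ((528.190673828125, -246.71063232421875), 35.955848693847656) [ 492.49447487 -282.30303979  178.03007253] [ 555.66973651 -210.93103348  187.8918276 ]
((528.059326171875, -246.9424591064453), (123.60458374023438, 123.64920043945312), 26.757427215576172)
```

View pics/h1.png

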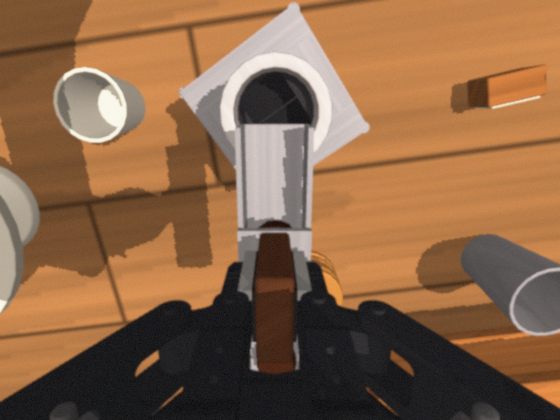

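The picture shows the spout centred on the collar: spout edge at (275,125), collar centre at about (276,108), flaps visible. The gap along the chute needs about 3 mm more. Now I adjust and descend.

To row units: 3 mm is 0.06, -2 mm is -0.04.

{"fn": "creep_tool", "kwargs": {"ticks": [[[-0.02, 0.01, 0.04], [0, 0, 0], 0], [[-0.04, 0, 0.1], [0, 0, 0], 0], [[0, 0, 0.16], [0, 0, 0], 0], [[0, 0, 0.16], [0, 0, 0], 0], [[0, 0, 0.1], [0, 0, 0], 0], [[0, 0, 0.06], [0, 0, 0], 0], [[0, 0, 0.04], [0, 0, 0], 0], [[0, 0, 0], [0, 0, 0], 0], [[0, 0, 0], [0, 0, 0], 0]]}}

```text
clock: 10.05
eef_pos: [599.5, -258.7, 230.0]
tool_rot: [-3.141, 0.0, 3.006]
force: [-0.1, -0.1, -2.6]
width: 13.3
gripper_force: 58.6
```

```bash
python3 -c "
from h import *
print(read_state()['force'],delta([599.3,-257.8,224],3.006))"
```

```text
[-0.08365738 -0.14581231 -2.55761977] (array([0.3, 0.9, 6. ]), array([-0.,  0., -0.]))
```

{"fn": "creep_tool", "kwargs": {"ticks": [[[0, 0.014, 0.03], [0, 0, 0], 0], [[0, 0, 0.03], [0, 0, 0], 0], [[0, 0, 0.02], [0, 0, 0], 0], [[0, 0, 0], [0, 0, 0], 0], [[0, 0, 0], [0, 0, 0], 0]]}}

```text
clock: 10.55
eef_pos: [599.5, -257.9, 225.8]
tool_rot: [-3.142, -0.0, 3.006]
force: [0.9, -0.5, -3.4]
width: 13.1
gripper_force: 58.6
```

{"fn": "creep_tool", "kwargs": {"ticks": [[[0, 0, 0.02], [0, 0, 0], 0], [[0, 0, 0.02], [0, 0, 0], 0], [[0, 0, 0], [0, 0, 0], 0], [[0, 0, 0], [0, 0, 0], 0]]}}

```text
clock: 10.95
eef_pos: [599.4, -257.9, 223.7]
tool_rot: [3.142, -0.0, 3.006]
force: [0.4, 0.6, -2.7]
width: 13.0
gripper_force: 58.6
```

{"fn": "creep_tool", "kwargs": {"ticks": [[[0, 0, 0.02], [0, 0, 0], 0], [[0, 0, 0.02], [0, 0, 0], 0], [[0, 0, 0], [0, 0, 0], 0], [[0, 0, 0], [0, 0, 0], 0]]}}

```text
clock: 11.35
eef_pos: [599.7, -258.0, 222.2]
tool_rot: [-3.141, 0.001, 3.006]
force: [-1.0, -0.2, 0.7]
width: 13.3
gripper_force: 59.1
```

{"fn": "creep_tool", "kwargs": {"ticks": [[[0, 0, 0.02], [0, 0, 0], 0], [[0, 0, 0.03], [0, 0, 0], 0], [[0, 0, 0.03], [0, 0, 0], 0], [[0, 0, 0.02], [0, 0, 0], 0], [[0, 0, 0], [0, 0, 0], 0]]}}

```text
clock: 11.85
eef_pos: [599.7, -258.0, 216.9]
tool_rot: [-3.141, 0.001, 3.006]
force: [0.4, -0.6, 2.1]
width: 13.3
gripper_force: 59.4
```

{"fn": "creep_tool", "kwargs": {"ticks": [[[0, 0, 0.03], [0, 0, 0], 0], [[0, 0, 0.03], [0, 0, 0], 0], [[0, 0, 0.02], [0, 0, 0], 0], [[0, 0, 0], [0, 0, 0], 0], [[0, 0, 0], [0, 0, 0], 0]]}}

```text
clock: 12.35
eef_pos: [599.8, -258.0, 213.0]
tool_rot: [-3.141, 0.001, 3.006]
force: [1.0, -1.5, 3.4]
width: 13.3
gripper_force: 59.6
```

```bash
python3 -c "
from h import *
im,st,d=spout();print(d,st['force'],st['eef_pos'])"
```

```text
{'n': 2114, 'floor_slope': np.float64(0.009), 'xmax': np.float64(65.1), 'z60': np.float64(30.6)} [ 0.97803277 -1.46075523  3.40791562] [ 599.77011409 -257.99511822  213.00473102]
```

{"fn": "creep_tool", "kwargs": {"ticks": [[[0, 0, 0.03], [0, 0, 0], 0], [[0, 0, 0.03], [0, 0, 0], 0], [[0, 0, 0.02], [0, 0, 0], 0], [[0, 0, 0.02], [0, 0, 0], 0], [[0, 0, 0], [0, 0, 0], 0], [[0, 0, 0], [0, 0, 0], 0]]}}

```text
clock: 13.0
eef_pos: [599.8, -258.1, 208.2]
tool_rot: [-3.141, 0.001, 3.006]
force: [0.6, 0.3, 6.8]
width: 13.4
gripper_force: 59.9
```

{"fn": "creep_tool", "kwargs": {"ticks": [[[0, 0, 0.02], [0, 0, 0], 0], [[0, 0, 0.02], [0, 0, 0], 0], [[0, 0, 0], [0, 0, 0], 0], [[0, 0, 0], [0, 0, 0], 0], [[0, 0, 0], [0, 0, 0], 0]]}}

```text
clock: 13.5
eef_pos: [599.8, -258.0, 206.3]
tool_rot: [-3.141, 0.001, 3.006]
force: [2.0, 0.3, 6.4]
width: 13.2
gripper_force: 60.0
```

```bash
python3 -c "
from h import *
im,st,d=spout();print(d,st['force'],st['eef_pos'])"
```

```text
{'n': 2129, 'floor_slope': np.float64(0.003), 'xmax': np.float64(65.2), 'z60': np.float64(30.6)} [1.95771017 0.34671557 6.41319708] [ 599.84214665 -258.03006222  206.34330405]
```

{"fn": "creep_tool", "kwargs": {"ticks": [[[0.04, 0, -0.044], [0, -0.05, 0], 0], [[0.04, 0, -0.044], [0, -0.05, 0], 0], [[0.04, 0, -0.044], [0, -0.05, 0], 0], [[0, 0, 0], [0, 0, 0], 0], [[0, 0, 0], [0, 0, 0], 0]]}}

```text
clock: 14.05
eef_pos: [592.2, -257.3, 212.5]
tool_rot: [-3.141, 0.149, 3.005]
force: [-0.3, 0.2, 6.2]
width: 13.4
gripper_force: 60.0
```

Run:
```python
from h import *
e,r=pose();im,st,d=spout();print(d,st['force'],r.apply([45.5,0,38])+e, r.as_rotvec())
```

```text
{'n': 2225, 'floor_slope': np.float64(-0.003), 'xmax': np.float64(66.0), 'z60': np.float64(29.5)} [-0.30736043  0.19787426  6.16906417] [ 553.20782666 -251.91124225  168.1793269 ] [ 0.20385844  2.98565894 -0.01545432]
```

To row units: -2.2 mm is -0.044, 2 mm is 0.04.

{"fn": "creep_tool", "kwargs": {"ticks": [[[0.04, 0, -0.044], [0, -0.05, 0], 0], [[0.04, 0, -0.044], [0, -0.05, 0], 0], [[0.04, 0, -0.044], [0, -0.05, 0], 0], [[0.04, 0, -0.044], [0, -0.05, 0], 0], [[0, 0, 0], [0, 0, 0], 0], [[0, 0, 0], [0, 0, 0], 0]]}}

```text
clock: 14.7
eef_pos: [580.9, -256.1, 218.1]
tool_rot: [3.141, 0.346, 3.005]
force: [-5.0, -0.4, 5.9]
width: 13.2
gripper_force: 60.1
```

{"fn": "creep_tool", "kwargs": {"ticks": [[[0.04, 0, -0.044], [0, -0.05, 0], 0], [[0.04, 0, -0.044], [0, -0.05, 0], 0], [[0.04, 0, -0.044], [0, -0.05, 0], 0], [[0, 0, 0], [0, 0, 0], 0], [[0, 0, 0], [0, 0, 0], 0]]}}

```text
clock: 15.2
eef_pos: [573.4, -251.1, 218.2]
tool_rot: [3.131, 0.451, 3.005]
force: [-4.1, 0.9, 6.5]
width: 13.2
gripper_force: 60.1
```

```bash
python3 - <<'E'
from h import *
e,r=pose();im,st,d=spout();cv2.imwrite('pics/t1.png',im);print(d,st['force'],r.apply([45.5,0,38])+e)
for n in('wrist','scene'):
  if n!='wrist': im=cams.get_image(n)[0]; cv2.imwrite('pics/s1.png',im)
  print(n,[(np.round(m['position']).tolist(),round(m['confidence'],2)) for m in models.mark_of('round1',n)])
a=cv2.imread('pics/t1.png');b=cv2.resize(im[120:230,155:265],(400,400));c=np.zeros((420,800,3),np.uint8);c[:300,:400]=cv2.resize(a,(400,300));c[:400,400:]=b;cv2.imwrite('pics/tt.png',c)
E
```

```text
{'n': 5196, 'floor_slope': np.float64(-0.042), 'xmax': np.float64(89.9), 'z60': np.float64(17.0)} [-4.13279621  0.89598609  6.4528779 ] [ 549.29690677 -247.36424847  164.21416018]
wrist [([278.0, 190.0], 0.74), ([274.0, 102.0], 0.73), ([272.0, 149.0], 0.6)]
scene []
```

View pics/tt.png

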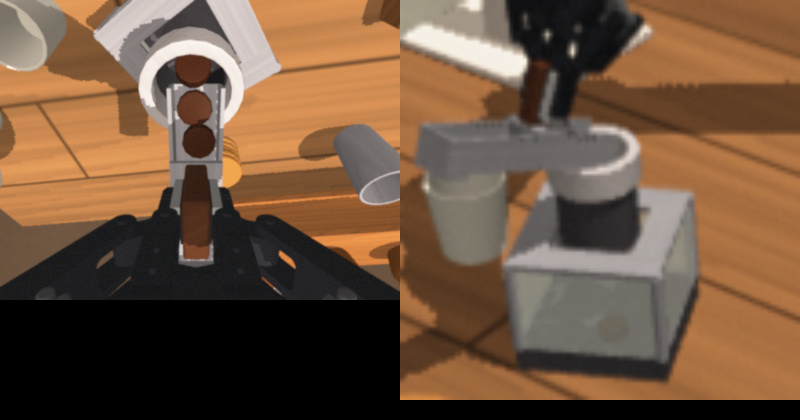

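Run:
```python
from h import *
st=read_state();print(st['qpos'].round(3),st['qd'].round(3),st['force'],st['eef_pos'],st['tool_rot'])
lo=[-3.06,-.37,-1.25,.18,-1.1,.23,-2.94];hi=[3.06,2.12,1.32,2.47,4.24,1.98,2.94]
print((st['qpos']-lo).round(2),(hi-st['qpos']).round(2))
```

```text
[ 0.538  0.464 -0.126  2.023 -0.356  0.243  2.203] [ 0.001  0.001 -0.     0.    -0.001  0.002 -0.005] [-3.5286195  -0.25501195  6.89478714] [ 573.4376741  -251.07253803  218.22665538] [3.13109321 0.45105122 3.00569896]
[3.6  0.83 1.12 1.84 0.74 0.01 5.14] [2.52 1.66 1.45 0.45 4.6  1.74 0.74]
```

Run:
```python
from h import *
e,r=pose();print(r.inv().apply([2,-4,2.5]), (r.inv()*R.from_euler('xyz',[np.pi,.451,3.006])).as_rotvec())
```

```text
[-3.36087094 -3.67989369 -1.18866687] [ 1.03682192e-02  5.26451144e-05 -2.70666249e-04]
```

{"fn": "creep_tool", "kwargs": {"ticks": [[[0, 0, 0], [0, 0, 0], 0], [[0, 0, 0], [0, 0, 0], 0]]}}

```text
clock: 15.6
eef_pos: [573.4, -251.1, 218.2]
tool_rot: [3.131, 0.451, 3.006]
force: [-3.4, -0.4, 6.3]
width: 13.7
gripper_force: 60.1
```

Run:
```python
from h import *
e,r=pose();im,st,d=spout();print([(np.round(m['position']).tolist(),round(m['confidence'],2)) for m in models.mark_of('round1','wrist')])
```

```text
[([304.0, 49.0], 0.6), ([307.0, 71.0], 0.57), ([277.0, 72.0], 0.43)]
```

To row units: -1.5 mm is -0.03, -0.6 mm is -0.012.

{"fn": "creep_tool", "kwargs": {"ticks": [[[-0.03, -0.03, -0.012], [0, 0, 0], 0], [[-0.03, -0.03, -0.012], [0, 0, 0], 0], [[0, 0, 0], [0, 0, 0], 0], [[0, 0, 0], [0, 0, 0], 0]]}}

```text
clock: 16.1
eef_pos: [574.1, -252.1, 219.5]
tool_rot: [3.128, 0.447, 3.006]
force: [-5.8, 2.3, 5.5]
width: 13.7
gripper_force: 60.1
```

Run:
```python
from h import *
e,r=pose();im,st,d=spout();print(st['force'],st['qpos'][5],r.apply([45.5,0,38])+e)
b=cams.get_image('scene')[0]; t=cams.get_image('top')[0]
c=np.zeros((600,800,3),np.uint8);c[:300,:400]=cv2.resize(im[0:210,140:420],(400,300));c[:400,400:]=cv2.resize(b[120:230,155:265],(400,400));c[300:,:400]=cv2.resize(t[180:270,330:450],(400,300));cv2.imwrite('pics/t2.png',c)
```

```text
[-5.7504597   2.32128465  5.4832686 ] 0.25651628908633756 [ 549.76727645 -248.26312034  165.51486345]
```

View pics/t2.png

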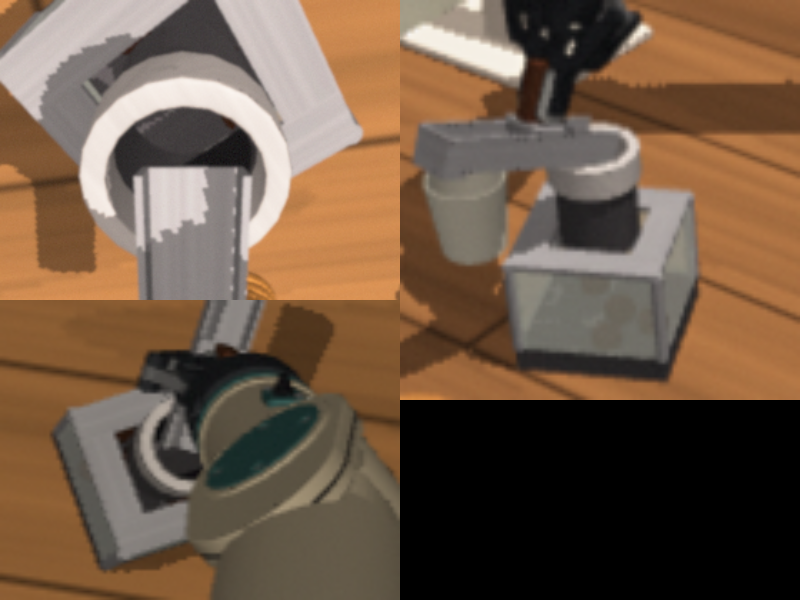

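{"fn": "creep_tool", "kwargs": {"ticks": [[[0, 0, 0], [0, 0, 0], 0], [[0, 0, 0], [0, 0, 0], 0], [[0, 0, 0], [0, 0, 0], 0]]}}

```text
clock: 16.55
eef_pos: [574.0, -252.1, 219.4]
tool_rot: [3.128, 0.447, 3.006]
force: [-6.7, 2.9, 5.6]
width: 13.2
gripper_force: 60.2
```

Run:
```python
from h import *
im=cams.get_image('wrist')[0]
b=cams.get_image('scene')[0]; t=cams.get_image('top')[0]
def enh(x): return cv2.normalize(x,None,0,255,cv2.NORM_MINMAX)
b0=cv2.imread('pics/scene0.png')
c=np.zeros((600,800,3),np.uint8);c[:300,:400]=cv2.resize(enh(b[180:225,180:240]),(400,300),interpolation=cv2.INTER_CUBIC)
c[:300,400:]=cv2.resize(enh(b0[180:225,180:240]),(400,300),interpolation=cv2.INTER_CUBIC)
c[300:,:400]=cv2.resize(t[160:220,370:450],(400,300),interpolation=cv2.INTER_CUBIC)
c[300:,400:]=cv2.resize(im[0:210,140:420],(400,300));cv2.imwrite('pics/t3.png',c)
for n in('top','scene','wrist'):print(n,[(np.round(m['position']).tolist(),round(m['confidence'],2)) for m in models.mark_of('round1',n)])
```

```text
top []
scene [([210.0, 164.0], 0.62), ([212.0, 212.0], 0.35)]
wrist [([307.0, 75.0], 0.64), ([227.0, 22.0], 0.54), ([272.0, 76.0], 0.2)]
```

View pics/t3.png

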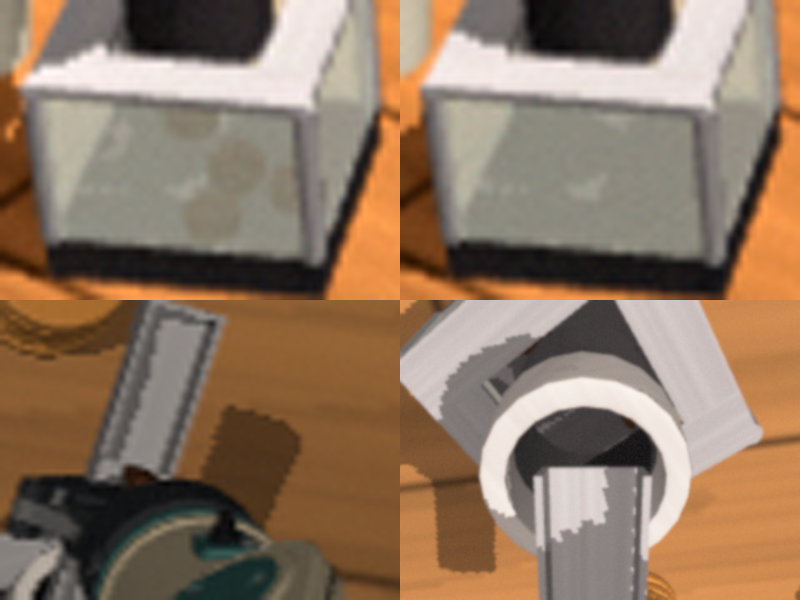

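The enhanced crop (left is now, right is before) shows four new round blobs in the hopper at (195,120), (237,163), (287,187) and (212,213), and the chute is empty. The collar is still pressed at about 8 N. Now I ease off straight up, then level the chute.

Units first: shifts go in shares of 50 mm. So -10.8 mm is -0.216, -9 mm is -0.18.

{"fn": "creep_tool", "kwargs": {"ticks": [[[-0.026, 0, -0.054], [0, 0, 0], 0], [[-0.052, 0, -0.108], [0, 0, 0], 0], [[-0.086, 0, -0.18], [0, 0, 0], 0], [[-0.104, 0, -0.216], [0, 0, 0], 0], [[-0.104, 0, -0.216], [0, 0, 0], 0], [[-0.104, 0, -0.216], [0, 0, 0], 0], [[-0.086, 0, -0.18], [0, 0, 0], 0], [[0, 0, 0], [0, 0, 0], 0]]}}

```text
clock: 17.65
eef_pos: [577.3, -255.3, 288.0]
tool_rot: [3.133, 0.457, 3.007]
force: [0.7, -0.5, -2.0]
width: 13.2
gripper_force: 58.7
```

{"fn": "creep_tool", "kwargs": {"ticks": [[[0, 0, 0], [0, 0.06, 0], 0], [[0, 0, 0], [0, 0.06, 0], 0], [[0, 0, 0], [0, 0.06, 0], 0], [[0, 0, 0], [0, 0.06, 0], 0], [[0, 0, 0], [0, 0.06, 0], 0], [[0, 0, 0], [0, 0.06, 0], 0], [[0, 0, 0], [0, 0.06, 0], 0], [[0, 0, 0], [0, 0, 0], 0], [[0, 0, 0], [0, 0, 0], 0]]}}

```text
clock: 18.55
eef_pos: [576.3, -254.5, 285.1]
tool_rot: [3.132, 0.033, 3.011]
force: [-0.2, -0.0, -1.9]
width: 13.4
gripper_force: 58.6
```

Run:
```python
from h import *
im,st,d=spout();print(d,st['force'],delta([547,246,264],3.006),st['qpos'].round(2))
m=models.mark_of('board','top');cams.get_image('top');print(models.mark_of('board','top')[:2])
print(read_state()['force'])
```

```text
{'n': 2490, 'floor_slope': np.float64(-0.044), 'xmax': np.float64(68.2), 'z60': np.float64(27.3)} [-0.2220162  -0.01167114 -1.88270788] (array([ 94.6, 492.4,  23. ]), array([0.01 , 0.033, 0.005])) [ 0.3   0.54  0.13  1.54 -0.1   1.04  1.9 ]
[{'position': [199.1, 199.7], 'confidence': 0.92}, {'position': [379.4, 231.1], 'confidence': 0.69}]
[ 0.25536652  0.0692945  -2.27953903]
```

{"fn": "creep_tool", "kwargs": {"ticks": [[[0.08, 0.4, 0], [0.01, -0.017, 0.005], 0], [[0.18, 0.8, 0], [0, 0, 0], 0], [[0.18, 0.84, 0], [0, 0, 0], 0], [[0.18, 0.84, 0], [0, 0, 0], 0], [[0.18, 0.84, 0], [0, 0, 0], 0], [[0.18, 0.84, 0], [0, 0, 0], 0], [[0.18, 0.84, 0], [0, 0, 0], 0], [[0.18, 0.84, 0], [0, 0, 0], 0], [[0.18, 0.84, 0], [0, 0, 0], 0], [[0.18, 0.84, 0], [0, 0, 0], 0], [[0.18, 0.8, 0], [0, 0, 0], 0], [[0.18, 0.6, 0], [0, 0, 0], 0]]}}

```text
clock: 19.95
eef_pos: [536.7, 224.1, 281.3]
tool_rot: [3.14, 0.051, 3.008]
force: [0.7, -0.2, -2.4]
width: 13.7
gripper_force: 58.9
```

{"fn": "creep_tool", "kwargs": {"ticks": [[[0.08, 0.4, 0.2], [0, 0, 0], 0], [[0, 0, 0.6], [0, 0, 0], 0], [[0, 0, 0.8], [0, 0, 0], 0], [[0, 0, 0.8], [0, 0, 0], 0], [[0, 0, 0.4], [0, 0, 0], 0], [[0, 0, 0.2], [0, 0, 0], 0], [[0, 0, 0], [0, 0, 0], 0], [[0, 0, 0], [0, 0, 0], 0], [[0, 0, 0], [0, 0, 0], 0]]}}

```text
clock: 20.85
eef_pos: [544.8, 240.7, 132.6]
tool_rot: [3.14, 0.053, 3.005]
force: [-0.3, -0.4, -2.1]
width: 13.1
gripper_force: 58.8
```

Run:
```python
from h import *
s={'eef_pos':[540.7,243.6,231.3],'tool_rot':[-3.141,.001,2.996]}
print(np.mean([atz('wrist',p,15,s) for p in((217,55),(343,68),(315,277),(210,268))],0))
im,st,d=spout();print(d,st['force'],st['eef_pos'],st['tool_rot'])
```

```text
[543.01447287 240.30430459  15.        ]
{'n': 2532, 'floor_slope': np.float64(-0.046), 'xmax': np.float64(68.6), 'z60': np.float64(26.9)} [-0.31194269 -0.37736446 -2.06983576] [544.80939571 240.7304446  132.61003608] [3.14012325 0.05309734 3.00545889]
```

To row units: 15 mm is 0.3, 7 mm is 0.14.

{"fn": "creep_tool", "kwargs": {"ticks": [[[0.12, 0.03, 0.5], [0, 0, 0], 0], [[0.14, 0.02, 0.5], [0, 0, 0], 0], [[0, 0, 0.3], [0, 0, 0], 0], [[0, 0, 0.14], [0, 0, 0], 0], [[0, 0, 0.08], [0, 0, 0], 0], [[0, 0, 0], [0, 0, 0], 0], [[0, 0, 0], [0, 0, 0], 0], [[0, 0, 0], [0, 0, 0], 0]]}}

```text
clock: 21.7
eef_pos: [535.7, 244.1, 55.2]
tool_rot: [3.141, 0.052, 3.005]
force: [0.3, -0.0, -2.4]
width: 13.1
gripper_force: 58.9
```

{"fn": "creep_tool", "kwargs": {"ticks": [[[0, 0, 0.02], [0, 0, 0], 0], [[0, 0, 0.02], [0, 0, 0], 0], [[0, 0, 0], [0, 0, 0], 0], [[0, 0, 0], [0, 0, 0], 0]]}}

```text
clock: 22.1
eef_pos: [535.2, 244.2, 53.1]
tool_rot: [3.141, 0.051, 3.006]
force: [-3.0, -0.1, 4.7]
width: 13.2
gripper_force: 60.1
```

{"fn": "creep_tool", "kwargs": {"ticks": [[[0, 0, 0], [0, 0, 0], 25], [[0, 0, 0], [0, 0, 0], 40], [[0, 0, 0], [0, 0, 0], 60], [[0, 0, 0], [0, 0, 0], 60], [[0, 0, 0], [0, 0, 0], 60]]}}

```text
clock: 22.6
eef_pos: [535.1, 243.8, 52.2]
tool_rot: [-3.141, 0.05, 3.006]
force: [-0.5, 0.2, -0.8]
width: 60.0
gripper_force: 0.0
```

{"fn": "creep_tool", "kwargs": {"ticks": [[[0, 0, -0.2], [0, 0, 0], 60], [[0, 0, -0.5], [0, 0, 0], 60], [[0, 0, -0.7], [0, 0, 0], 60], [[0, 0, -0.8], [0, 0, 0], 60], [[0, 0, -0.8], [0, 0, 0], 60], [[0, 0, -0.4], [0, 0, 0], 60], [[0, 0, 0], [0, 0, 0], 60], [[0, 0, 0], [0, 0, 0], 60]]}}

```text
clock: 23.4
eef_pos: [526.4, 245.1, 222.6]
tool_rot: [3.142, 0.051, 3.006]
force: [0.2, 0.3, -0.4]
width: 60.1
gripper_force: 0.0
```

Run:
```python
from h import *
st=read_state();im,D=cams.get_image('wrist');t=cams.get_image('top')[0];b=cams.get_image('scene')[0]
P=cloud('wrist',D,st);c=P[np.hypot(P[:,0]-548,P[:,1]-242)<110]
w=c[(c[:,2]>40)&(c[:,2]<52)];h=c[(c[:,2]>85)&(c[:,2]<102)]
for q in (w,h): print(len(q),cv2.minAreaRect(q[:,:2].astype(np.float32)),np.median(q[:,2]))
A=np.c_[w[:,:2]-w[:,:2].mean(0),np.ones(len(w))];print('tilt',np.linalg.lstsq(A,w[:,2],rcond=None)[0])
o=np.zeros((600,800,3),np.uint8);o[:420,:560]=im
o[420:,:240]=cv2.resize(b[180:225,180:240],(240,180));o[:200,560:]=cv2.resize(t[150:250,150:270],(240,200));o[200:400,560:]=cv2.resize(b[235:315,300:415],(240,200));o[420:,250:490]=cv2.resize(t[180:270,330:450],(240,180))
cv2.imwrite('pics/fin.png',o)
```

```text
1531 ((549.0045166015625, 243.6571044921875), (35.071571350097656, 160.58853149414062), 82.17344665527344) 46.37746129437096
690 ((533.2779541015625, 245.93418884277344), (13.620530128479004, 35.361351013183594), 82.00273132324219) 93.98981259145307
tilt [-1.77172885e-02  1.85382480e-03  4.68897434e+01]
```

View pics/fin.png

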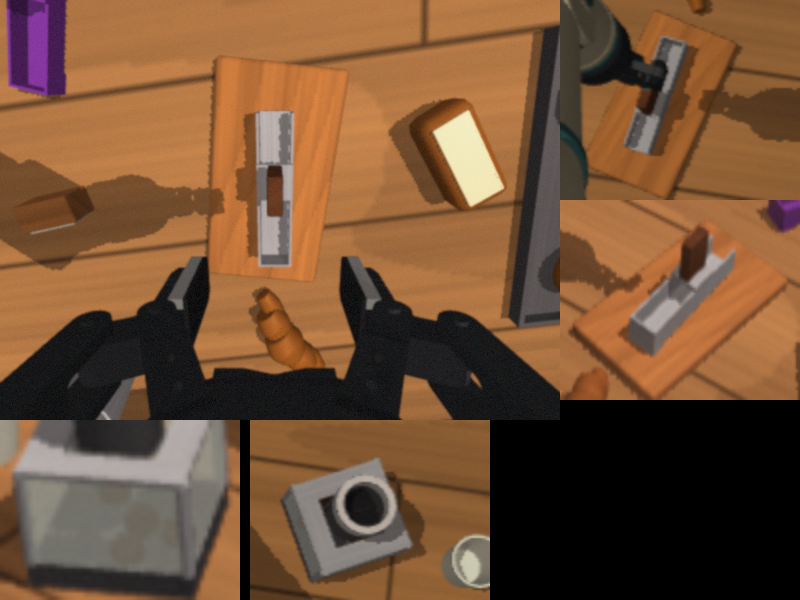

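The chute lies empty and flat on the board: handle at (275,190), whole trough inside the board outline. The rounds are in the hopper and the hand is clear, so I hand in.

```bash
python3 -c "
from h import *
print(ctrl.finish_job())"
```

```text
the job is handed in; nothing more can be done
None
```

I handed the job in at about 23 s: from the pictures, all four rounds are in the hopper, and the empty chute lies flat and released on the board; the hand-in call returned no verdict.

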